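# Level the glazing stand under a pressed spirit level

### The arm

A 6-joint arm with a two-finger parallel gripper is mounted at the origin on the work surface. World frame = base frame: x ahead of the robot, y to its left, z up, the work surface at z = 0. Lengths are in m, angles in rad, forces in N, time in s.
With the tool pointing down it reaches from about 0.325 to 0.9 m from the base axis. Payload 6.1 kg.
Tool frame: the origin (TCP) lies on the front face of the gripper's body, between the roots of the fingers; the fingertips stand 73 mm ahead of it and the grasp point (between the pads) lies 54 mm ahead of it; z points along the fingers, y is the line along which they close (so a half turn about z gives the same grasp; the last joint's range is limited). The gripper opens to 85 mm and grips with 20 to 120 N. Pads are 22 mm wide; open, the fingers measure 114 mm over their backs; the gripper's body (76 mm by 85 mm) begins 54 mm behind the grasp point. The pads swing forward as they close: fully open they stand 13 mm farther back than shut.
Start: joints at [1.141, 0.22, 1.526, -0, 1.395, -0.126], TCP at [0.187, 0.596, 0.304] pointing down, gripper open.
Joint ranges: [-2.98, 2.98], [-0.91, 2.08], [0.09, 2.57], [-1.24, 4.39], [0.2, 2.65], [-2.68, 2.68]. Speed limits (rad/s): [2.57, 2.57, 3.01, 3.14, 3.14, 3.14].

### API

Orientations are given as a unit quaternion [x, y, z, w].
In Python, from station import env gives the robot as it stands. Calls block until the motion is done:
- env.move_to(position, orientation): joint-space move of the TCP to a pose.
- env.movel(position, rate=0.15, rotation=None): straight line of the TCP; rotation=None keeps the orientation; rate is the mean speed in m/s.
- env.set_joints(angles): joint-space move.
- env.gripper_to(opening): finger opening in m; the grip force is fixed at half the most; returns when the fingers have stopped.
- env.pause(seconds).
- env.solve_ik(position, orientation): joint angles nearest the present ones, or None.
- env.observe(): the state.
- env.camera(name): name is "side" or "top" or "wrist"; returns a dict with "img" (400x640x3 uint8, blue, green, red), "depth" (400x640 float32, m along the optical axis (not along the pixel's ray), 0 where there is no reading), "intrinsics" (3x3 intrinsics, pixels), "camera_from_world" (4x4, takes a point from world to camera coordinates). Camera axes: x right, y up, looking along -z (the intrinsics and any distortion apply to the point x, -y, -z); pixel columns grow to the right and rows downward; lengths in m; the calibration is good to about 2 mm. A picture is of the moment at which its call begins.
A pose or a line that the arm cannot do raises env.MotionError and nothing moves.
- env.hand_in(): hands the job in; it is judged then, once.
The state is a dict: "t": time; "joint_positions": joint angles; "joint_vel": joint speeds; "tau": joint torques, N m; "ee_pos": TCP position; "eef_rot": TCP orientation; "ft_force": force on the tool from outside, world axes, zero at the start; "ft_torque": the same for the moment, N m; "opening": finger opening in m; "gripper_force": force on a finger pad.
Only numpy, scipy, OpenCV 4.12 (cv2) and the standard library are available. Lean on these libraries where they do the work, as an engineer would, in place of code of your own. Each camera call takes 0.05 s, during which the arm holds its last target. There are 200 camera calls.

### The job

Lay the spirit level upright on the little steel shelf, lengthwise along its middle, and turn the T-knob of the levelling foot so that the bubble stands between the two lines of the vial while the level is pressed down. The shelf is sprung and only settles onto its foot under pressure, so a reading counts only while you press the shelf all the way down through the level; finish while still pressing on the level, with the bubble centred and without letting go. Leave the other kitchen things where they are.

Things in the scene. Friction and masses are not known exactly. Their poses are not given: they have to be found in the camera images.
- level: Spirit level, aluminium, 200 mm long (own y), 32 mm wide (x), 46 mm tall, about 0.25 kg; origin under its centre. Solid and flat-topped from y -100 to +20 mm (grip across the 32 mm, or press, there); from +20 to +92 mm a window 20 mm deep from the top holds a yellow-green vial along y; then an 8 mm end block. Starts upright on the counter; may lie on the shelf either way round.
- level_grip (a point): Point on the level's flat top at y = -30 mm, 46 mm above its underside: middle of the solid part. Good place to grip (fingers along the sides) or to press.
- vial_mid (a point): Middle of the vial, halfway between its two black lines, at x 0, y +56, z 36 mm in the level's frame. The lines are 22 mm apart (11 mm either side).
- bubble (a joint): Where the white bubble (14 mm long, 14 mm thick) stands in the vial: distance in m from the vial's middle along the level's y, positive towards the window end. It moves towards the higher end, 0.5 mm per mrad of tilt (8.7 mm per degree), at most 27 mm, and takes about 2 s to come to rest.
- stand: Glazing stand, fixed to the counter: dark steel base 130 mm wide (x), 385 mm long (y from -175 to +210 mm), origin on the counter, z up. The shelf's hinge lies along x at y = -140 mm, 68 mm high; the levelling foot's knob stands at y = +180 mm.
- deck_top (a point): Middle of the shelf's flat steel top, which is 130 mm wide (x) and 262 mm long (y), about 80 mm above the counter when level; turns with the shelf; z normal to it, y lengthwise from the hinge to the foot. The shelf tilts only about its x.
- deck (a joint): How far the sprung shelf has risen off its foot, rad: 0.03 when free (its foot end about 8 mm up; the level's weight alone does not push it down), 0 when pressed fully down onto the foot. With the level on it, 3 to 4 N at its middle (more nearer the hinge) brings it fully down; 8 to 20 N is ample. Pressing does not turn the foot.
- knob_grip (a point): On the vertical axis of the levelling foot's T-knob at grip height, 86 mm above the counter: middle of an upright black bar 12 mm thick (own x), 44 mm long (own y), 72 to 99 mm above the counter, on a round collar of radius 20 mm. Turns with the knob.
- foot_knob (a joint): Knob angle, rad, growing clockwise seen from above, from -0.1 to 3.0; at 0 the bar lies along the stand's y. Clockwise raises the shelf's foot end, 30 mrad of tilt per rad; it stays as left (about 0.2 N m of friction). The stand does not sit true, so the right angle differs each time. At the start the pressed foot end is too low; 0.3 to 1.6 rad clockwise puts it right.
- bowl: Bystander: clear glass mixing bowl, 200 mm wide, 90 mm high; origin under its centre.
- spatula: Bystander: pale green spatula, 240 mm long, lying on the counter.
- ramekin: Bystander: white ceramic ramekin, 84 mm wide, 45 mm high; origin under its centre.
- jar: Bystander: glass jar with a steel cap, 80 mm wide, 120 mm high; origin under its centre.
- cup: Bystander: steel measuring cup with a handle, 80 mm wide, 75 mm high; origin under its centre.
- cutter: Bystander: steel ring cutter, 76 mm wide, 40 mm high; origin under its centre.
- cutter_small: Bystander: small steel ring cutter, 52 mm wide, 40 mm high; origin under its centre.
Not all that is in view belongs to the job. What is shaped like the level but brown is not meant.

How it is judged:
On the way:
1. the spirit level lies upright on the shelf, lengthwise (x of level in the frame of deck_top between -0.04 and 0.04 m and y of level in the frame of deck_top between -0.06 and 0.06 m and z of level in the frame of deck_top between -0.006 and 0.006 m and angle between the y axis of level and the y axis of deck_top, either way round below 0.25 rad and angle between the z axis of level and the z axis of deck_top, either way round below 0.06 rad), for 0.2 s.
At the end, for the whole second after the job is handed in: Level upright on the shelf, within 0.25 rad of lengthwise and 40 mm across, 60 mm along of its middle; fingers press it (over 2 N; over 4.5 N on the shelf), shelf fully down (0.005 rad) and level to 12 mrad, bubble within 4.5 mm of the vial's middle, nothing else of the stand touched (all of step 1 and value of joint bubble between -0.0045 and 0.0045 m and angle between deck_top's own z axis and vertical below 0.012 rad and value of joint deck below 0.005 rad and contact force between the fingers and level above 2 N and contact force between level and stand above 4.5 N and contact force between the arm and stand below 1 N and linear speed of level below 0.02 m/s); the arm keeps its last pose, push and grip.
It fails at once if a bystander is moved by more than 40 mm (distance of any of bowl, spatula, ramekin, jar, cup, cutter, cutter_small from where it was at the start of the episode above 0.04 m).
It also fails if it takes over 72 s, if anything falls off the work surface, if the arm or the gripper's body presses on something with over 40 N, if the wrist force passes 120 N, or if a joint passes its speed limit or range.

## Working session

There is one attempt and no reset: what is moved stays moved. The work goes in short steps, each a Python script; the robot and the scene stay as the last script left them, time stands still between calls to the robot, and variables do not carry over. Pictures are saved under pics/ and viewed, at most 10 in all, crops included, and the job is handed in when it is done.

```bash
ls; mkdir -p pics
cat > h.py <<'E'
import numpy as np, cv2
from station import env
def cam(n):
    c=env.camera(n); return c
def ray(c,u,v):
    K=np.array(c["intrinsics"]);T=np.array(c["camera_from_world"])
    d=np.linalg.inv(K)@[u,v,1]; d=np.array([d[0],-d[1],-d[2]])
    R=T[:3,:3]; return -R.T@T[:3,3], R.T@d
def onz(c,u,v,z):
    o,d=ray(c,u,v); return o+d*(z-o[2])/d[2]
def cloud(c):
    K=np.array(c["intrinsics"]);T=np.array(c["camera_from_world"]);D=c["depth"]
    v,u=np.mgrid[:D.shape[0],:D.shape[1]]
    p=np.stack([(u-K[0,2])/K[0,0]*D,-(v-K[1,2])/K[1,1]*D,-D],-1)
    return (p-T[:3,3])@T[:3,:3]
def proj(c,p):
    K=np.array(c["intrinsics"]);T=np.array(c["camera_from_world"])
    q=T[:3,:3]@np.array(p)+T[:3,3]; q=K@[q[0],-q[1],-q[2]]; return q[:2]/q[2]
E
python3 - <<'E'
from h import *
for n in("top","side"):
    c=cam(n); cv2.imwrite(f"pics/{n}0.png",c["img"]); np.savez(f"{n}0.npz",**c)
o=env.observe(); print(o["t"],o["eef_rot"],o["ft_force"])
E
```

```text
pics
0.1 [ 1.51326764e-01  9.88483416e-01 -8.27521658e-04 -2.48444702e-04] [ 0.40059531 -0.58009175  0.38805015]
```

View pics/top0.png

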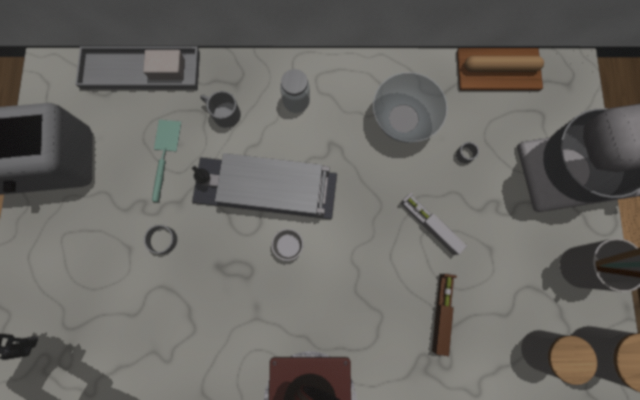

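View pics/side0.png

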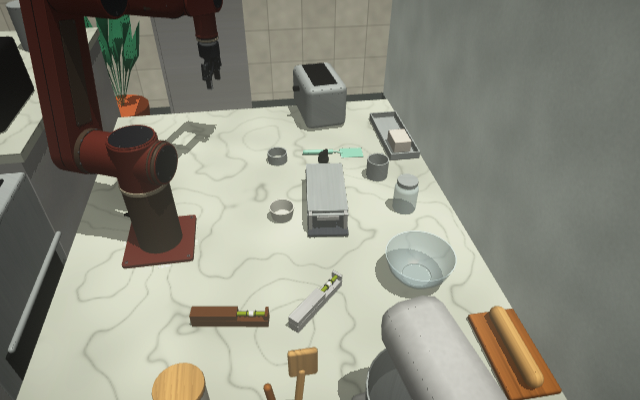

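The top view shows the level at about (432,224), with its vial end at upper left (412,203). The deck is around (270,185), the knob at (202,174) and the hinge near (325,190). The brown decoy is at (445,315).

Run:
```python
from h import *
c=np.load("top0.npz"); P=cloud(c); img=c["img"]
print("cam",ray(c,320,200)[0], "K",c["intrinsics"][0])
def rect(box,zl,zh):
    x0,y0,x1,y1=box; q=P[y0:y1,x0:x1].reshape(-1,3); q=q[(q[:,2]>zl)&(q[:,2]<zh)]
    print(len(q),q[:,2].min().round(4),np.median(q[:,2]).round(4),q[:,2].max().round(4)); r=cv2.minAreaRect((q[:,:2]*1000).astype(np.float32)); print(r, q.mean(0).round(4)); return q
print("counter z",np.median(P[250:330,250:400,2]))
print("level");rect((390,185,475,265),.03,.06)
print("level top");rect((390,185,475,265),.04,.06)
print("deck");q=rect((208,145,340,225),.07,.11)
A=np.c_[q[:,:2],np.ones(len(q))]; print("plane",np.linalg.lstsq(A,q[:,2],rcond=None)[0])
print("base");rect((185,145,345,225),.012,.05)
print("knob");rect((185,160,216,190),.082,.12)
for n,b in dict(bowl=(365,70,450,145),ram=(268,228,306,266),cup=(195,85,245,130),jar=(275,62,315,115),cut=(140,220,182,260),spat=(145,115,185,205)).items():
    print(n);rect(b,.008 if n!="spat" else .004,.2)
hsv=cv2.cvtColor(img,cv2.COLOR_BGR2HSV)[185:265,395:475]
m=(cv2.inRange(hsv,(22,80,30),(45,255,255))>0); v,u=np.nonzero(m); print("vial",len(u),u.mean()+395,v.mean()+185,onz(c,u.mean()+395,v.mean()+185,.04))
```

```text
cam [ 0.28988508 -0.01490763  1.12059904] K [414.17551575   0.         315.66710665]
counter z 0.0002958254674104613
level
805 0.0301 0.046 0.0533
((444.3764343261719, -327.3095703125), (199.15110778808594, 34.051212310791016), 44.26198196411133) [ 0.4301 -0.3386  0.045 ]
level top
712 0.0401 0.0463 0.0533
((444.4297180175781, -327.3458557128906), (199.1499481201172, 34.033016204833984), 44.20261001586914) [ 0.428  -0.3419  0.0462]
deck
5184 0.07 0.0804 0.0871
((542.6754760742188, 95.6959228515625), (282.6116638183594, 131.61363220214844), 83.33531188964844) [0.5414 0.099  0.0802]
plane [0.00285488 0.00493226 0.07815038]
base
1671 0.012 0.0165 0.0491
((545.8001098632812, 123.68851470947266), (384.8868408203125, 130.14927673339844), 83.1345443725586) [0.5337 0.1549 0.018 ]
knob
88 0.0821 0.0983 0.1036
((564.0798950195312, 283.909423828125), (44.54961395263672, 11.778175354003906), 41.43717575073242) [0.563  0.2825 0.0975]
bowl
3572 0.008 0.0431 0.0949
((761.0748901367188, -276.2427062988281), (219.49273681640625, 218.46434020996094), 3.786876678466797) [ 0.7723 -0.279   0.0471]
ram
445 0.008 0.034 0.0498
((388.4295654296875, 58.688560485839844), (80.62623596191406, 80.54972076416016), 0.5651654601097107) [0.3916 0.0611 0.0307]
cup
793 0.008 0.0482 0.0798
((794.1932373046875, 259.7645263671875), (158.84963989257812, 78.33308410644531), 31.494510650634766) [0.7651 0.2442 0.0465]
jar
1062 0.0087 0.1133 0.127
((803.0994262695312, 40.417144775390625), (74.3064956665039, 76.88961029052734), 46.2255973815918) [0.7921 0.0396 0.094 ]
cut
370 0.0081 0.0314 0.0444
((402.2767333984375, 394.68231201171875), (74.94500732421875, 74.77586364746094), 48.25969696044922) [0.402  0.3953 0.029 ]
spat
678 0.004 0.0079 0.0248
((628.7235107421875, 407.0708923339844), (264.8246154785156, 109.81214904785156), 3.46814227104187) [0.6249 0.4096 0.011 ]
vial 45 417.6 207.73333333333335 [ 0.48363355 -0.28706268  0.04      ]
```

```bash
cat >> h.py <<'E'
from scipy.spatial.transform import Rotation as Ro
YAW=np.deg2rad(83.13); SO=np.array([.5437,.1063]); SY=np.array([np.cos(YAW),np.sin(YAW)]); SX=np.array([SY[1],-SY[0]])
def down(a):  # tool down, closing axis (tool y) at world yaw a
    y=np.array([np.cos(a),np.sin(a),0]); z=np.array([0,0,-1.]); return Ro.from_matrix(np.c_[np.cross(y,z),y,z]).as_quat()
def slope(c):
    P=cloud(c); xy=P[...,:2]-SO; sx=xy@SX; sy=xy@SY; z=P[...,2]
    def fit(m):
        for _ in range(4):
            A=np.c_[sx[m],sy[m],np.ones(m.sum())]; k=np.linalg.lstsq(A,z[m],rcond=None)[0]
            r=np.abs(k[0]*sx+k[1]*sy+k[2]-z); m=m&(r<.003)
        return k
    return fit((abs(sx)<.055)&(abs(sy)<.115)&(abs(z-.08)<.02)), fit((abs(sx)<.5)&(abs(sy)<.5)&(abs(z)<.004))
def st(): 
    o=env.observe(); print("t",round(o["t"],2),"pos",np.round(o["ee_pos"],4),"F",np.round(o["ft_force"],1),"op",round(o["opening"],4),"q",np.round(o["joint_positions"],2)); return o
E
python3 - <<'E'
from h import *
for n in("top0","side0"):
    c=np.load(n+".npz"); print(n,slope(c))
p=[.5647,.2845,.148]
for a in (131.4,131.4-180):
    for d in (0,-48,-90): print(a,d,env.solve_ik(p,down(np.deg2rad(a+d))))
E
```

```text
top0 (array([0.00283111, 0.00052489, 0.08044941]), array([ 0.00124797, -0.0006365 ,  0.00041642]))
side0 (array([-0.00010937,  0.00026162,  0.07889477]), array([ 0.00053695, -0.00030161, -0.00089836]))
131.4 0 [ 3.42061971e-01  3.87439497e-01  1.62800380e+00 -4.44089210e-16
  1.12614935e+00 -1.95130067e+00]
131.4 -48 [ 3.42061971e-01  3.87439497e-01  1.62800380e+00 -4.44089210e-16
  1.12614935e+00 -1.11354263e+00]
131.4 -90 [ 3.42061971e-01  3.87439497e-01  1.62800380e+00 -4.44089210e-16
  1.12614935e+00 -3.80504340e-01]
-48.599999999999994 0 [ 3.42061971e-01  3.87439497e-01  1.62800380e+00 -4.44089210e-16
  1.12614935e+00  1.19029199e+00]
-48.599999999999994 -48 [ 3.42061971e-01  3.87439497e-01  1.62800380e+00 -4.44089210e-16
  1.12614935e+00  2.02805003e+00]
-48.599999999999994 -90 None
```

Run:
```python
from h import *
a=np.deg2rad(131.4); p=[.5647,.2845]
env.gripper_to(.045)
env.move_to(p+[.21],down(a)); 
c=cam("wrist"); cv2.imwrite("pics/w1.png",c["img"]); np.savez("w1.npz",**c)
env.movel(p+[.148],.1); st()
env.gripper_to(0.0); st()
q=np.array(env.observe()["joint_positions"]); q[5]+=.97; env.set_joints(q); st()
env.gripper_to(.045); env.movel(p+[.24],.2); st()
# clear view: fold towards the level
env.move_to([.4229,-.3482,.16],down(np.deg2rad(44.2-90)));st()
c=cam("top"); cv2.imwrite("pics/top1.png",c["img"]); print(slope(c))
P=cloud(c)[160:190,185:216].reshape(-1,3); P=P[(P[:,2]>.082)&(P[:,2]<.12)]; print(cv2.minAreaRect((P[:,:2]*1000).astype(np.float32)))
c=cam("wrist"); cv2.imwrite("pics/w2.png",c["img"]); np.savez("w2.npz",**c)
```

```text
t 3.21 pos [0.565  0.2846 0.1484] F [-0.1 -0.6 -0.9] op 0.045 q [ 0.34  0.39  1.63  0.    1.13 -1.95]
t 3.61 pos [0.5641 0.2861 0.1493] F [-4.7  4.3  5.4] op 0.0111 q [ 0.34  0.39  1.63  0.    1.13 -1.95]
t 4.53 pos [0.5639 0.2861 0.1494] F [-0.8  0.7 -1.9] op 0.0113 q [ 0.34  0.39  1.63  0.    1.13 -0.98]
t 5.56 pos [0.5643 0.2844 0.2393] F [ 0.7 -0.5 -0.9] op 0.0448 q [ 0.34  0.29  1.57  0.    1.28 -0.98]
t 7.88 pos [ 0.4235 -0.3477  0.1601] F [-0.6  1.6  0.3] op 0.0452 q [-0.83  0.19  1.85  0.    1.1  -0.03]
(array([-0.00064143,  0.02973282,  0.08464041]), array([ 0.00123267, -0.00064007,  0.00043344]))
((564.3809204101562, 284.3750305175781), (12.99840259552002, 43.42424392700195), 76.84720611572266)
```

View pics/w2.png

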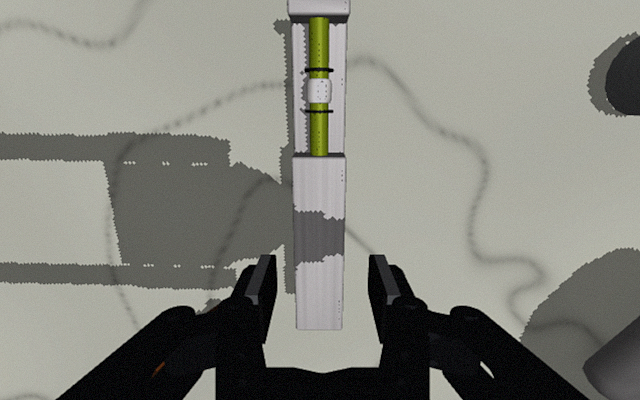

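Run:
```python
from h import *
env.gripper_to(.06); env.movel([.4229,-.3482,.088],.1); env.gripper_to(0.0); st()
env.movel([.4229,-.3482,.25],.15); st()
g=SO-.03*SY; a=np.deg2rad(83.13-90)
env.move_to([*g,.25],down(a)); env.movel([*g,.182],.1); st()
for z in (.179,.177,.175,.173):
    env.movel([*g,z],.03)
    o=env.observe(); print(z,o["ft_force"].round(1) if hasattr(o["ft_force"],"round") else o["ft_force"])
env.gripper_to(.06); env.movel([*g,.24],.15); env.gripper_to(0.0); st()
c=cam("wrist"); cv2.imwrite("pics/w3.png",c["img"])
```

```text
t 9.52 pos [ 0.4234 -0.3487  0.089 ] F [-0.1  0.8  5.2] op 0.0309 q [-0.83  0.3   1.88 -0.    0.97 -0.03]
t 10.75 pos [ 0.4224 -0.3477  0.2486] F [ 1.1 -0.5 -3.1] op 0.031 q [-0.83  0.08  1.79 -0.    1.27 -0.03]
t 13.2 pos [0.5406 0.0764 0.1826] F [-0.1  0.4 -2.6] op 0.0308 q [-0.    0.15  1.84  0.    1.14  0.12]
0.179 [ 0.   0.  -4.3]
0.177 [-0.4  0.7 -2.7]
0.175 [-0.5 -0.7  1. ]
0.173 [ 0.3  0.2 -0.3]
t 15.79 pos [0.5401 0.0765 0.2399] F [-0.7 -0.8 -0. ] op 0.0001 q [-0.    0.09  1.8   0.    1.26  0.12]
```

View pics/w3.png

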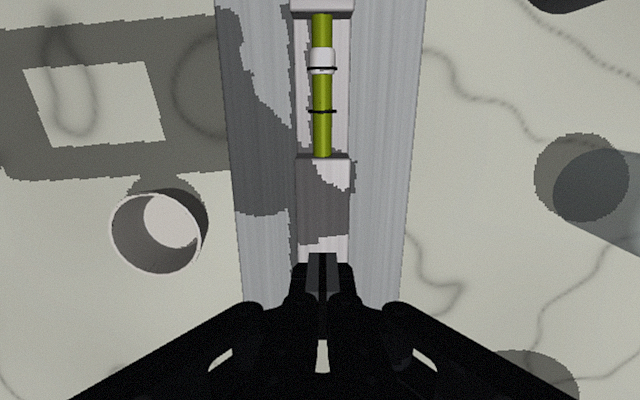

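The level lies centred and lengthwise on the shelf. With the shelf free, the bubble is at row 58 and the lines at rows 69 and 111. Next I press.

Run:
```python
from h import *
g=SO-.03*SY
env.movel([*g,.208],.08); z=.208; f=[]
while z>.188:
    z-=.001; env.movel([*g,z],.02); env.pause(.15)
    o=env.observe(); f=o["ft_force"][2]; print(round(z,3),round(o["ee_pos"][2],4),round(f,1))
    if f>12: break
env.pause(2.5); st()
c=cam("wrist"); cv2.imwrite("pics/w4.png",c["img"]);
```

```text
0.207 0.2073 0.1
0.206 0.206 -0.0
0.205 0.205 0.7
0.204 0.204 0.8
0.203 0.203 -0.3
0.202 0.2021 0.0
0.201 0.2013 3.1
0.2 0.2002 3.7
0.199 0.1992 4.4
0.198 0.1985 6.6
0.197 0.1983 11.5
0.196 0.1982 16.1
t 23.69 pos [0.5408 0.0767 0.1982] F [-3.4  4.  16.6] op 0.0003 q [-0.    0.13  1.83  0.    1.17  0.12]
```

View pics/w4.png

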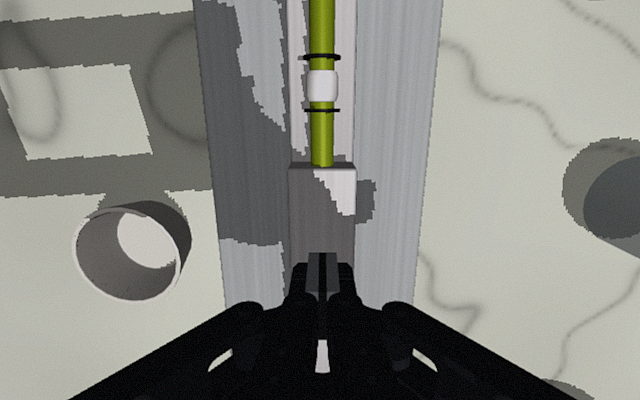

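The shelf is hard down under about 16 N. The bubble is at row 86 and the midpoint between the lines (rows 57 and 110) is at 83.5. That puts it about 1 mm off centre, well inside 4.5 mm.

Run:
```python
from h import *
print(env.hand_in()); st()
```

```text
the job is handed in; nothing more can be done
None
the job is handed in; nothing more can be done
```

The job is handed in: the level lies lengthwise on the shelf, pressed fully down with about 16 N, and the bubble stood about 1 mm from the vial's middle in the last picture; no verdict was returned.

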